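# Fetch the plane from behind the stack-nest bins

## Task

Get the wooden plane out from behind the two parts bins: first clear both bins onto the rubber mat, one on top of the other, the upper one turned half a turn so that it rests on the ledges of the lower one instead of nesting onto its contents. Then lay the plane in its tray, sole down and lengthwise, and after that put each bin back where it stood at the start, facing the same way. Keep the bins upright throughout and leave the mallet and the glue bottle alone.

Things in the scene. Friction and masses are not known exactly. Their poses are not given: they have to be found in the camera images.
- bin_dowels: grey plastic stack-nest parts bin full of light wooden dowel pins (8 x 42 mm). 170 long (x) x 66 wide (y) x 60 mm high, 0.2 to 0.4 kg. Origin: middle of the underside. Gripped across the width by its upright rim band (66 mm outside, 46 to 60 mm up) at mid-length; below it tapers to a 144 x 44 mm base. Starts on the till, front towards the robot, left or right of the other bin, rims 28 mm apart
- bin_dowels_front (a point): middle of the rim line at the front end (-x) of the dowel bin, 85 mm from its middle and 60 mm above its underside. The front end has a dip in the rim and a small pull lip with a white card, reaching 96 mm from the middle; the other end is plain
- bin_plugs: the same bin, but full of dark round plugs (17 mm discs). Ledges on the inside of each bin's long walls (at x = -16 and +48 mm) lie 48 mm above its underside. A bin set in another the same way round nests, down onto the contents; turned half a turn and centred (5 mm to spare each way) it rests on the ledges, its underside 48 mm above the lower one's
- bin_plugs_front (a point): the same point on the plug bin, middle of its front end (-x, with dip, pull lip and white card)
- plane: wooden bench plane: light wooden block 170 long (x) x 54 wide (y) x 44 mm high, upright sides, about 0.45 kg; iron and wedge stick up 14 mm more at x = -46 to -30 mm. Origin: middle of its sole. Gripped across the 54 mm at the middle. Starts lying across the till (its x along the till's y) close behind both bins (gap under 20 mm), about 35 mm before the back board
- till: fixed plywood bench till, 300 deep (x) x 250 mm wide (y), open front (-x, to the robot). Origin: middle of the underside. Floor 12 mm above the bench; side cheeks to 32 mm high at y = +-113 to 125; back board to 66 mm high at x = 138 to 150; a batten 5 mm high and 10 wide on the middle line between the bins (bin middles near x = -50, y = +-47 mm)
- mat: fixed black rubber mat on the bench, left or right of the till, 200 (x) x 100 (y) x 6 mm: room for one bin lengthwise. Origin: middle of the underside; top 6 mm above the bench. The bins go on its middle, along its x, either way round
- plane_tray: fixed shallow dark wooden tray with cork floor for the plane, on the other side of the till from the mat; 212 (x) x 96 mm (y) outside, 196 x 80 mm inside; floor 6 mm, lips 11 mm above the bench. Origin: middle of the underside. The plane goes in the middle along its x, toe either way
- mallet: round wooden carving mallet standing on its head, 92 mm across, 240 mm high, origin under its middle; a bystander, to be left alone
- glue: white glue bottle with a red cap, 60 mm across, 160 mm high, origin under its middle; a bystander, to be left alone
There are look-alikes about, which are no part of the job. What is shaped like the bin_plugs but blue or purple is not meant.

How it is judged (in metres and radians):
On the way, in this order (a step that is already met when the one before it is completed fails the run):
1. both bins stand on the mat, the upper one turned half a turn and resting on the ledges of the lower one, released (((x of bin_dowels in the frame of mat between -0.03 and 0.03 m and y of bin_dowels in the frame of mat between -0.025 and 0.025 m and z of bin_dowels in the frame of mat between 0.002 and 0.01 m and angle between the x axis of bin_dowels and the x axis of mat, either way round below 0.3 rad and x of bin_plugs in the frame of bin_dowels between -0.009 and 0.009 m and y of bin_plugs in the frame of bin_dowels between -0.009 and 0.009 m and z of bin_plugs in the frame of bin_dowels between 0.043 and 0.053 m and x of bin_plugs_front in the frame of bin_dowels above 0.07 m and angle between bin_plugs's own z axis and vertical below 0.08 rad and linear speed of each of bin_dowels, bin_plugs below 0.02 m/s and contact force between the fingers and bin_dowels below 0.1 N and contact force between the fingers and bin_plugs below 0.1 N) or (x of bin_plugs in the frame of mat between -0.03 and 0.03 m and y of bin_plugs in the frame of mat between -0.025 and 0.025 m and z of bin_plugs in the frame of mat between 0.002 and 0.01 m and angle between the x axis of bin_plugs and the x axis of mat, either way round below 0.3 rad and x of bin_dowels in the frame of bin_plugs between -0.009 and 0.009 m and y of bin_dowels in the frame of bin_plugs between -0.009 and 0.009 m and z of bin_dowels in the frame of bin_plugs between 0.043 and 0.053 m and x of bin_dowels_front in the frame of bin_plugs above 0.07 m and angle between bin_dowels's own z axis and vertical below 0.08 rad and linear speed of each of bin_plugs, bin_dowels below 0.02 m/s and contact force between the fingers and bin_plugs below 0.1 N and contact force between the fingers and bin_dowels below 0.1 N))), for 0.3 s.
2. the plane lies in its tray, released, while both bins are still clear of their places (x of plane in the frame of plane_tray between -0.015 and 0.015 m and y of plane in the frame of plane_tray between -0.015 and 0.015 m and z of plane in the frame of plane_tray between 0.002 and 0.01 m and angle between plane's own z axis and vertical below 0.06 rad and angle between the x axis of plane and the x axis of plane_tray, either way round below 0.2 rad and linear speed of plane below 0.02 m/s and contact force between the fingers and plane below 0.1 N and distance of each of bin_dowels, bin_plugs from where it was at the start of the episode above 0.1 m), for 0.3 s.
At the end, for the whole second after the job is handed in: the plane lies flat and released in its tray, within 15 mm of its middle each way and 0.2 rad of its length; each bin stands released on the till within 15 mm of where it stood at the start, facing the same way (front end within 22 mm); all at rest (x of plane in the frame of plane_tray between -0.015 and 0.015 m and y of plane in the frame of plane_tray between -0.015 and 0.015 m and z of plane in the frame of plane_tray between 0.002 and 0.01 m and angle between each of plane, bin_dowels, bin_plugs's own z axis and vertical below 0.06 rad and angle between the x axis of plane and the x axis of plane_tray, either way round below 0.2 rad and linear speed of each of plane, bin_dowels, bin_plugs below 0.02 m/s and contact force between the fingers and plane below 0.1 N and distance of each of bin_dowels, bin_plugs from where it was at the start of the episode below 0.015 m and distance of each of bin_dowels_front, bin_plugs_front from where it was at the start of the episode below 0.022 m and contact force between the fingers and bin_dowels below 0.1 N and contact force between the fingers and bin_plugs below 0.1 N); the robot touches nothing.
It fails at once if the mallet was disturbed (moved more than 30 mm or tipped) (distance of mallet from where it was at the start of the episode above 0.03 m or angle between mallet's own z axis and vertical above 0.3 rad).
It fails at once if the glue bottle was disturbed (moved more than 30 mm or tipped) (distance of glue from where it was at the start of the episode above 0.03 m or angle between glue's own z axis and vertical above 0.3 rad).
It fails at once if a bin was tipped over (more than 0.5 rad) (angle between any of bin_dowels, bin_plugs's own z axis and vertical above 0.5 rad).
It also fails if it takes over 136 s, if anything falls off the work surface, if the arm or the gripper's body presses on something with over 40 N, if the wrist force passes 120 N, or if a joint passes its speed limit or range.

## Robot

A 6-joint arm with a two-finger parallel gripper is mounted at the origin on the work surface. World frame = base frame: x ahead of the robot, y to its left, z up, the work surface at z = 0. Lengths are in mm, angles in rad, forces in N, time in s.
With the tool pointing down it reaches from about 350 to 875 mm from the base axis. Payload 4.2 kg.
Tool frame: the origin (TCP) lies midway between the tips of the shut fingers; the grasp point (between the pads) lies 19 mm behind it; z points along the fingers, y is the line along which they close (so a half turn about z gives the same grasp; the last joint's range is limited). The gripper opens to 85 mm and grips with 20 to 120 N. Pads are 22 mm wide; open, the fingers measure 114 mm over their backs; the gripper's body (76 mm by 85 mm) begins 54 mm behind the grasp point. The pads swing forward as they close: fully open they stand 13 mm farther back than shut.
Start: joints at [-1.05, 0.385, 0.008, 0, -1.194, -0.259], TCP at [161.779, -603.678, 231.312] pointing down, gripper open.
Joint ranges: [-3.14, 3.14], [-1.21, 2.06], [-1.07, 1.41], [-3.16, 2.05], [-2.99, -0.16], [-3.1, 3.1]. Speed limits (rad/s): [2.79, 2.79, 3.14, 3.14, 3.14, 3.14].

## Interface

Orientations are given as a unit quaternion [x, y, z, w].
In Python, from bench import read_state, get_image, job_done gives the robot as it stands.
- The arm moves only by the tool servo_tool, never from a script. Its arguments are lists of equal length, an entry for each row: "rotation": the turn, a rotation vector about the world's x, y, z scaled (see below), a list of three; "slide": the shift along the world's x, y, z scaled (see below), a list of three; "grip": the opening, from -1 (shut) to 1 (fully open). In form: {"rotation": [[rx, ry, rz], ...], "slide": [[tx, ty, tz], ...], "grip": [grip, ...]}. A call has 1 to 8 rows; each row is the pose to reach, as a shift and turn from the pose commanded when the call began, turning the shorter way round; what a row does not reach only later rows make up. The controller multiplies each number of a shift by 0.2 m and each number of a turn by 360 degrees. A row lasts 1/8 s, in which the tool goes at most 62.5 mm and 10.7 degrees, less where a joint would pass 70% of its speed; a pose out of reach is approached as far as the arm can. A call with a number of a shift or a turn outside -1 to 1 is refused whole. A call with a gripper value outside its range is refused whole. The fingers move at their own pace and stop on an object; the grip force is fixed at half the most. Time passes only in rows, so rows that repeat a pose let the fingers close. It gives the time, the measured TCP pose, the force, the opening and the grip force at its end, in the units of the state.
- read_state(): the state, without advancing time (a new reading comes with each control period).
- get_image(name): name is "scene" or "top" or "wrist"; returns a dict with "image" (420x560x3 uint8, red, green, blue), "depth" (420x560 float32, mm along the optical axis (not along the pixel's ray), 0 where there is no reading), "camera_matrix" (3x3 intrinsics, pixels), "k1" (the pictures are not rectified: a ray, as slopes to the right and down, at radius r is drawn at 1 + k1 r^2 times it, then the intrinsics apply), "rvec" (rotation vector, rad) and "tvec" (3), from world to camera coordinates, as OpenCV has them; the wrist camera has in their place "hand_eye" (4x4, takes a point from camera to tool coordinates, whose origin is the TCP and whose axes are the flange's). Camera axes: x right, y down, z forward; pixel columns grow to the right and rows downward; lengths in mm; the calibration is good to about 2 mm. A picture is of the moment at which its call begins: read the wrist's pose just before it.
- job_done(): hands the job in; it is judged then, once.
The state is a dict: "clock": time; "joints": joint angles; "joint_vel": joint speeds; "joint_efforts": joint torques, N m; "position": TCP position; "ee_rot": TCP orientation; "contact_force": force on the tool from outside, world axes, zero at the start; "wrist_torque": the same for the moment, N m; "gripper_width": finger opening in mm; "grasp_force": force on a finger pad.
Only numpy, scipy, OpenCV 4.12 (cv2) and the standard library are available. Lean on these libraries where they do the work, as an engineer would, in place of code of your own. Each camera call takes 0.05 s, during which the arm holds its last target. There are 200 camera calls.

## Working session

There is one attempt and no reset: what is moved stays moved. The work goes in short steps, Python scripts to look and compute and a tool call to move; the robot and the scene stay as the last step left them, time stands still between calls to the robot, and variables do not carry over. Pictures are saved under pics/ and viewed, at most 14 in all, crops included, and the job is handed in when it is done.

Besides the shell and the picture viewer there is one more tool, called after "Request:" as a command line: name --argument value ..., lists and objects as JSON in quotes. servo_tool: Moves the arm, as the interface text tells. Shifts and turns lie within -1 to 1; 1 stands for 0.2 m of shift or 360 degrees of turn. Its arguments: {"type":"object","properties":{"rotation":{"type":"array","items":{"type":"array","items":{"type":"number","minimum":-1,"maximum":1}}},"slide":{"type":"array","items":{"type":"array","items":{"type":"number","minimum":-1,"maximum":1}}},"grip":{"type":"array","items":{"type":"number"}}},"required":["rotation","slide","grip"]}

```bash
mkdir -p pics; ls
cat > h.py <<'E'
import numpy as np, cv2, pickle
from bench import read_state, get_image, job_done
from scipy.spatial.transform import Rotation as R
def pose(d, st=None):
    if 'rvec' in d:
        Rm=cv2.Rodrigues(np.array(d['rvec'],float))[0]; t=np.array(d['tvec'],float).ravel()
        return Rm.T, -Rm.T@t
    T=np.array(d['hand_eye']); Rt=R.from_quat(st['ee_rot']).as_matrix()
    return Rt@T[:3,:3], Rt@T[:3,3]+np.array(st['position'])
def rays(d,uv):
    K=np.array(d['camera_matrix'],float)
    p=(np.array(uv,float).reshape(-1,2)-K[:2,2])/[K[0,0],K[1,1]]
    q=p.copy()
    for _ in range(20): q=p/(1+d['k1']*(q**2).sum(1,keepdims=True))
    return np.c_[q,np.ones(len(q))]
def onplane(d,uv,z,st=None):
    A,c=pose(d,st); r=rays(d,uv)@A.T
    return c+r*((z-c[2])/r[:,2])[:,None]
def cloud(d,st=None):
    h,w=d['depth'].shape; v,u=np.mgrid[:h,:w]
    A,c=pose(d,st)
    X=rays(d,np.c_[u.ravel(),v.ravel()])*d['depth'].reshape(-1,1)
    return (X@A.T+c).reshape(h,w,3)
def shot(n,name):
    st=read_state(); d=get_image(n); pickle.dump((st,d),open(f'pics/{name}.pkl','wb'))
    cv2.imwrite(f'pics/{name}.png',d['image'][...,::-1]); return st,d
E
python3 - <<'E'
from h import *
for n in('top','scene'):
    st,d=shot(n,n+'0'); print(n,d['camera_matrix'],d['k1'],pose(d)[1],(d['depth']>0).mean())
print(st)
E
```

```text
pics
top [[512.69242193   0.         288.33739519]
 [  0.         512.69242193 214.3583678 ]
 [  0.           0.           1.        ]] -0.18610400763676718 [ 376.25520677    3.69538236 1419.44196626] 0.9958843537414966
scene [[456.60857441   0.         283.22557102]
 [  0.         456.60857441 210.40890784]
 [  0.           0.           1.        ]] -0.006986447075707659 [1240.56441556 -375.67365749 1098.53346795] 0.9960969387755102
{'clock': 0.05, 'joints': array([-1.05039068e+00,  3.85507243e-01,  6.65295216e-03, -4.69601169e-04,
       -1.19400584e+00, -2.58585368e-01]), 'joint_vel': array([ 1.28650318e-03, -1.26992185e-03,  2.10349730e-03,  1.96960110e-03,
        1.79032298e-05, -1.24466857e-03]), 'joint_efforts': array([-8.29691362e-04, -3.93678868e+01,  1.89161485e+01,  4.20557186e+00,
       -2.33806357e-03,  1.72071032e-05]), 'position': array([ 161.62989051, -603.14469367,  230.26633042]), 'ee_rot': array([-1.30450600e-01,  9.91454249e-01,  1.03748319e-03, -1.89941266e-04]), 'contact_force': array([-1.14867264,  0.28002771,  0.13052412]), 'wrist_torque': array([ 0.02807424,  0.00729572, -0.03640974]), 'grasp_force': 0.0, 'gripper_width': 85.94929928900041}
```

View pics/top0.png

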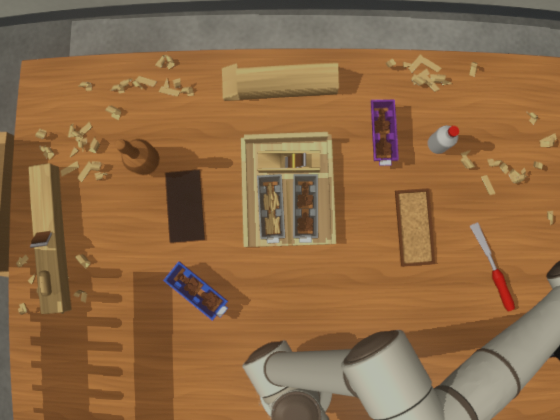

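View pics/scene0.png

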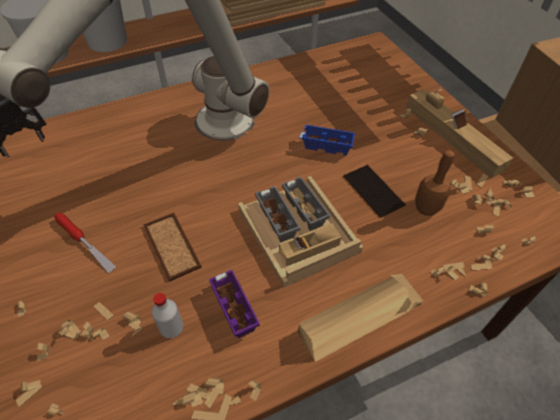

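The top view shows the dowel bin at about (271,208), the plug bin at (306,208) and the plane behind them at (290,160). The mat is at (185,206), the tray at (415,228), the mallet at (140,157) and the glue at (443,138). The scene view agrees with this. The blue and purple bins are decoys.

Run:
```python
from h import *
st,d=pickle.load(open('pics/top0.pkl','rb')); C=cloud(d); im=d['image']; hsv=cv2.cvtColor(im,cv2.COLOR_RGB2HSV)
def rect(mask,z,name,n=1,box=None):
    m=mask.astype(np.uint8)
    if box: b=np.zeros_like(m); b[box[1]:box[3],box[0]:box[2]]=1; m&=b
    m=cv2.morphologyEx(m,cv2.MORPH_CLOSE,np.ones((3,3)))
    cs=sorted(cv2.findContours(m,0,2)[0],key=cv2.contourArea)[-n:]
    for c in cs:
        P=onplane(d,c.reshape(-1,2),z)[:,:2].astype(np.float32)
        r=cv2.minAreaRect(P); print(name,np.round(r[0],1),np.round(r[1],1),round(r[2],1), P[:,0].min().round(),P[:,0].max().round(),P[:,1].min().round(),P[:,1].max().round())
V=hsv[...,2];S=hsv[...,1];Z=C[...,2]
rect(V<45,6,'mat',1,(155,160,215,250))
rect((V<90),11,'tray',1,(385,180,445,275))
g=(S<70)&(V>40)
for b,nm in(((254,170,289,248),'dow'),((289,170,323,248),'plug')):
    rect((Z>62)&(Z<90),72,nm+' z',1,b); rect(g,72,nm+' grey',1,b)
rect((Z>48)&(Z<64),56,'plane',1,(252,148,328,175))
rect((Z>18),32,'till',1,(230,125,345,255))
print('bench z',np.median(Z[300:330,150:200]),Z[190:220,180:190].mean(),'floor till',np.median(Z[190:215,250:255]))
for b,nm in(((120,135,165,180),'mallet'),((425,118,465,158),'glue'),((365,95,405,170),'purple'),((160,255,230,325),'blue')):
    q=C[b[1]:b[3],b[0]:b[2]].reshape(-1,3);q=q[q[:,2]>30];print(nm,q.min(0).round(),q.max(0).round())
big=cv2.resize(im[125:280,155:345],None,fx=4,fy=3.8,interpolation=cv2.INTER_CUBIC);cv2.imwrite('pics/crop.png',big[...,::-1])
```

```text
dow z [505.  63.] [170.5  66.1] 3.1 418.0 591.0 28.0 99.0
dow grey [499.4  63. ] [181.9  65.7] 3.0 408.0 591.0 28.0 99.0
plug z [505.6 -28. ] [ 63.8 169.9] 89.7 420.0 591.0 -60.0 4.0
plug grey [500.3 -28. ] [ 63.8 180.4] 89.7 410.0 591.0 -60.0 4.0
plane [630.2  14.1] [167.6  52.1] 89.7 604.0 657.0 -70.0 98.0
till [559.1  19.6] [311.8 252.7] 1.6 401.0 717.0 -110.0 147.0
bench z 0.6400854325222554 11.350111598202208 floor till 12.426178876730546
mallet [376.   4.  30.] [ 692.  463. 1419.]
glue [ 376. -436.   30.] [ 720.    4. 1419.]
purple [ 376. -282.   30.] [ 802.    4. 1419.]
blue [203.   4.  30.] [ 376.  350. 1419.]
```

View pics/crop.png

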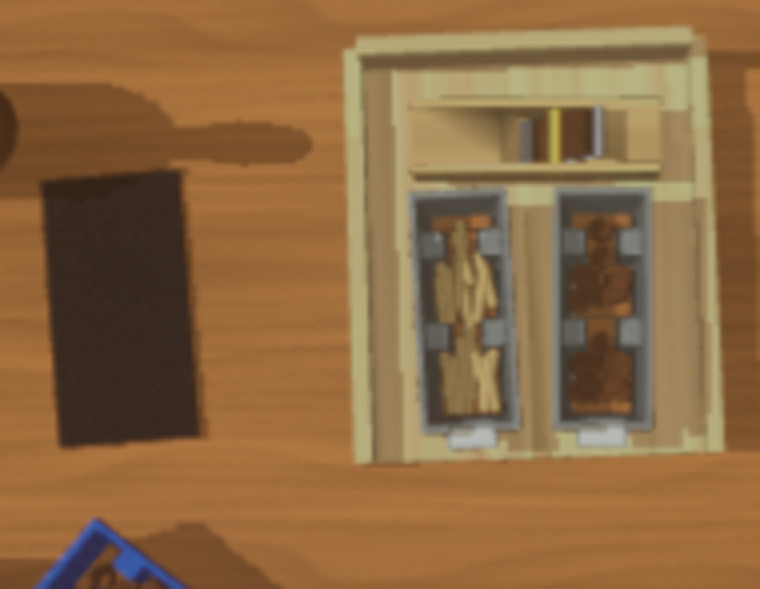

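Run:
```python
from h import *
st,d=pickle.load(open('pics/top0.pkl','rb')); C=cloud(d); im=d['image']; hsv=cv2.cvtColor(im,cv2.COLOR_RGB2HSV)
V=hsv[...,2].astype(int)
print('mat px',im[206,185],im[206,160],'tray',im[228,399],im[228,415],im[230,440])
def rect(m,z,name,box):
    m=m.astype(np.uint8); b=np.zeros_like(m); b[box[1]:box[3],box[0]:box[2]]=1; m&=b
    n,l,s,c=cv2.connectedComponentsWithStats(m); k=1+s[1:,4].argmax(); ct=np.argwhere(l==k)[:,::-1]
    P=onplane(d,ct,z)[:,:2].astype(np.float32); r=cv2.minAreaRect(P); print(name,np.round(r[0],1),np.round(r[1],1),round(r[2],1))
rect(V<80,6,'mat',(155,160,215,250))
for t in(90,110,130): rect(V<t,11,'tray%d'%t,(385,180,445,275))
f=(hsv[...,1]<150)&(V>110)
rect(f,6,'cork',(385,180,445,275))
for b,nm in(((120,135,165,180),'mallet'),((425,118,465,158),'glue'),((365,95,405,170),'purple'),((160,255,230,325),'blue')):
    q=C[b[1]:b[3],b[0]:b[2]].reshape(-1,3);q=q[(q[:,2]>30)&(q[:,2]<400)];print(nm,q.min(0).round(),q.max(0).round())
```

```text
mat px [55 41 32] [157 105  56] tray [99 62 37] [165 128  78] [160 108  59]
mat [515.  307.2] [197.7  98.4] 5.2Traceback (most recent call last):
  File "<stdin>", line 10, in <module>
  File "<stdin>", line 7, in rect
ValueError: attempt to get argmax of an empty sequence
```

Request:
servo_tool --rotation '[[0,0,0],[0,0,0],[0,0,0],[0,0,0],[0,0,-0.01],[0,0,-0.02],[0,0,-0.03],[0,0,-0.033]]' --slide '[[0,0,0.1],[0.2,0.2,0.2],[0.4,0.5,0.2],[0.6,0.8,0.2],[0.8,1,0.2],[1,1,0.2],[1,1,0.2],[1,1,0.2]]' --grip '[1,1,1,1,1,1,1,1]'

```text
clock: 1.1
position: [362.0, -403.1, 270.7]
ee_rot: [-0.028, 1.0, 0.0, -0.0]
contact_force: [-0.5, -0.5, 1.1]
gripper_width: 85.5
grasp_force: 0.0
```

Request:
servo_tool --rotation '[[0,0,0],[0,0,0],[0,0,0],[0,0,0],[0,0,0]]' --slide '[[0.1,0.2,0.1],[0.2,0.45,0.3],[0.3,0.7,0.4],[0.4,1,0.4],[0.4,1,0.4]]' --grip '[1,1,1,1,1]'

```text
clock: 1.72
position: [442.3, -200.9, 351.6]
ee_rot: [-0.03, 1.0, 0.0, 0.0]
contact_force: [-1.4, -0.3, 0.1]
gripper_width: 85.0
grasp_force: 0.0
```

Request:
servo_tool --rotation '[[0,0,0],[0,0,0],[0,0,0],[0,0,0],[0,0,0],[0,0,0]]' --slide '[[0.1,0.2,0],[0.2,0.4,0],[0.3,0.7,0],[0.3,1,0],[0.3,1,0],[0.3,1,0]]' --grip '[0.85,0.85,0.85,0.85,0.85,0.85]'

```text
clock: 2.48
position: [501.6, -4.7, 351.1]
ee_rot: [-0.027, 1.0, -0.0, -0.0]
contact_force: [0.3, -0.5, -0.3]
gripper_width: 79.1
grasp_force: 0.0
```

Run:
```python
from h import *
st,d=pickle.load(open('pics/top0.pkl','rb')); C=cloud(d); im=d['image']; hsv=cv2.cvtColor(im,cv2.COLOR_RGB2HSV)
V=hsv[...,2].astype(int)
m=(V<118).astype(np.uint8); b=np.zeros_like(m); b[180:275,385:445]=1; m&=b
n,l,s,c=cv2.connectedComponentsWithStats(m); k=1+s[1:,4].argmax(); P=onplane(d,np.argwhere(l==k)[:,::-1],11)[:,:2].astype(np.float32); print('tray',s[k],cv2.minAreaRect(P))
for b,nm in(((120,135,165,180),'mallet'),((425,118,465,158),'glue')):
    q=C[b[1]:b[3],b[0]:b[2]].reshape(-1,3);q=q[(q[:,2]>30)&(q[:,2]<400)];print(nm,q.min(0).round(),q.max(0).round())
st,d=shot('wrist','w1'); C=cloud(d,st); print(st['position'],st['gripper_width'],pose(d,st)[1])
Z=C[...,2]; ok=(d['depth']>0)&(Z>64)&(Z<84)&(C[...,1]>-80)&(C[...,1]<130)&(C[...,0]<600)
n,l,s,c=cv2.connectedComponentsWithStats(ok.astype(np.uint8))
for k in range(1,n):
    if s[k,4]>800:
        P=onplane(d,np.argwhere(l==k)[:,::-1],72,st)[:,:2].astype(np.float32); print(s[k],np.median(Z[l==k]),cv2.minAreaRect(P))
```

```text
tray [395 189  41  78 725] ((451.36962890625, -336.2671203613281), (211.14974975585938, 102.8780517578125), 3.276076316833496)
mallet [595. 374.  30.] [692. 463. 243.]
glue [ 659. -436.   30.] [ 720. -376.  167.]
[501.56921616  -4.7105782  351.09781936] 79.14648188975778 [435.62166378  -9.32385465 493.4210891 ]
[ 236  105   59  137 1665] 71.25011778209603 ((505.5079650878906, -28.162681579589844), (65.78855895996094, 169.39907836914062), 89.61259460449219)
[ 308  110   59  133 1707] 71.17802723768443 ((504.0680847167969, 62.84452819824219), (167.9524688720703, 66.42239379882812), 3.039116144180298)
```

View pics/w1.png

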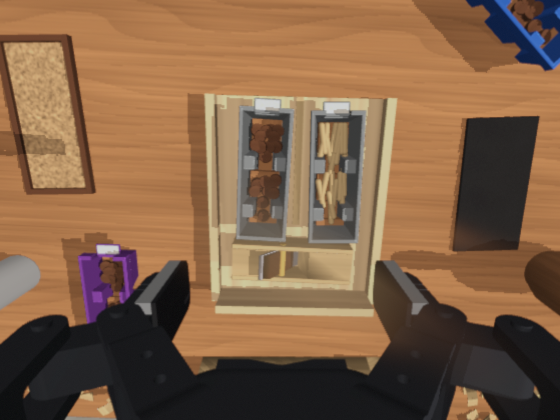

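The wrist view confirms both bins, with the plug bin at (265,170) and the dowel bin at (337,175), and the plane behind them at (293,262). The mat is at (497,185). I'll grasp the dowel bin first.

Request:
servo_tool --rotation '[[0,0,0],[0,0,0],[0,0,0],[0,0,0],[0,0,0],[0,0,0]]' --slide '[[0.015,0.2,0],[0.015,0.34,-0.25],[0.015,0.34,-0.5],[0.015,0.34,-0.75],[0.015,0.34,-1],[0.015,0.34,-1]]' --grip '[0.83,0.83,0.83,0.83,0.83,0.83]'

```text
clock: 3.28
position: [502.4, 61.5, 148.2]
ee_rot: [-0.026, 1.0, -0.002, -0.004]
contact_force: [0.7, 0.7, 1.0]
gripper_width: 78.4
grasp_force: 0.0
```

Run:
```python
from h import *
st,d=shot('wrist','w2'); print(st['position'],R.from_quat(st['ee_rot']).as_euler('xyz',degrees=True),st['gripper_width'])
C=cloud(d,st);Z=C[...,2]; ok=(d['depth']>0)&(Z>64)&(Z<84)&(C[...,1]>-80)&(C[...,1]<130)&(C[...,0]<600)
n,l,s,c=cv2.connectedComponentsWithStats(ok.astype(np.uint8))
for k in range(1,n):
    if s[k,4]>800:
        P=onplane(d,np.argwhere(l==k)[:,::-1],72,st)[:,:2].astype(np.float32); print(s[k],np.median(Z[l==k]),cv2.minAreaRect(P))
```

```text
[502.39734486  61.5300943  148.18181487] [-179.82169506   -0.49324458 -177.06638944] 78.42859047344344
[  92   85   35  222 3219] 70.8115808393735 ((496.134033203125, -56.51567077636719), (20.78485107421875, 152.6131134033203), 84.73445129394531)
[ 170   90   33  242 2665] 71.3826527431786 ((505.3919372558594, -3.4388208389282227), (19.744075775146484, 169.08241271972656), 89.46731567382812)
[ 233   94  107  240 5953] 71.29612751881103 ((504.01141357421875, 63.28301239013672), (168.12091064453125, 65.59080505371094), 3.0411429405212402)
```

Request:
servo_tool --rotation '[[0,0,0],[0,0,0],[0,0,0],[0,0,0],[0,0,0],[0,0,0],[0,0,0],[0,0,0]]' --slide '[[0.008,0.008,-0.2],[0.008,0.008,-0.4],[0.008,0.008,-0.48],[0.008,0.008,-0.54],[0.008,0.008,-0.54],[0.008,0.008,-0.54],[0.008,0.008,-0.54],[0.008,0.008,-0.54]]' --grip '[0.83,0.83,0.83,0.83,0.83,0.4,0.4,0.4]'

```text
clock: 4.32
position: [507.8, 66.2, 45.2]
ee_rot: [-0.028, 1.0, 0.0, 0.002]
contact_force: [-0.3, -1.1, 5.4]
gripper_width: 64.5
grasp_force: 67.9
```

Request:
servo_tool --rotation '[[0,0,0],[0,0,0],[0,0,0],[0,0,0]]' --slide '[[0,0,0],[0,0,0.05],[0,0,0.1],[0,0,0.1]]' --grip '[0.3,0.3,0.3,0.3]'

```text
clock: 4.82
position: [506.9, 66.3, 64.3]
ee_rot: [-0.027, 1.0, 0.0, 0.001]
contact_force: [0.1, 1.0, -2.4]
gripper_width: 64.8
grasp_force: 67.0
```

Request:
servo_tool --rotation '[[0,0,0],[0,0,0],[0,0,0],[0,0,0],[0,0,0.006],[0,0,0.006],[0,0,0.006]]' --slide '[[0,0,0.15],[0,0,0.3],[0,0.15,0.3],[0,0.4,0.3],[0.02,0.65,0.3],[0.02,0.9,0.3],[0.02,1,0.3]]' --grip '[0.3,0.3,0.3,0.3,0.3,0.3,0.3]'

```text
clock: 5.7
position: [510.0, 268.3, 122.7]
ee_rot: [-0.047, 0.999, -0.0, -0.0]
contact_force: [-0.9, -0.7, -3.3]
gripper_width: 64.8
grasp_force: 67.9
```

Request:
servo_tool --rotation '[[0,0,0],[0,0,0],[0,0,0]]' --slide '[[0.02,0.2,0],[0.02,0.2,0],[0.02,0.2,0]]' --grip '[0.3,0.3,0.3]'

```text
clock: 6.08
position: [513.7, 305.0, 122.6]
ee_rot: [-0.046, 0.999, -0.001, -0.001]
contact_force: [0.2, -0.3, -2.8]
gripper_width: 64.6
grasp_force: 67.9
```

```bash
cat >> h.py <<'E'
def held(name,zlo,zhi,st_d=None,win=None):
    st,d=st_d or shot('wrist',name); C=cloud(d,st);Z=C[...,2]; p=st['position']
    print('tcp',np.round(p,1),R.from_quat(st['ee_rot']).as_euler('xyz',degrees=True).round(2),'w',round(st['gripper_width'],1))
    cx,cy=win or p[:2]
    ok=(d['depth']>0)&(Z>zlo)&(Z<zhi)&(abs(C[...,1]-cy)<60)&(abs(C[...,0]-cx)<115)
    n,l,s,c=cv2.connectedComponentsWithStats(ok.astype(np.uint8))
    for k in range(1,n):
        if s[k,4]>600:
            z=np.median(Z[l==k]); r=cv2.minAreaRect(C[l==k][:,:2].astype(np.float32))
            print('px',s[k],'z',z.round(1),'ctr',np.round(r[0],1),np.round(r[1],1),round(r[2],2))
E
python3 - <<'E'
from h import *
s=read_state(); z=s['position'][2]+27
held('w3',z-8,z+14)
st,d=pickle.load(open('pics/w3.pkl','rb')); C=cloud(d,st);im=d['image'].max(2)
m=((im<80)&(abs(C[...,2]-6)<6)&(C[...,1]>230)).astype(np.uint8)
print(m.sum(),C[m>0][:,:2].min(0),C[m>0][:,:2].max(0))
E
```

```text
tcp [513.7 305.  122.6] [-1.7993e+02 -1.1000e-01 -1.7475e+02] w 64.6
px [ 150   48   88  323 8506] z 149.0 ctr [488.8 269. ] [ 23.5 123.1] 89.05
px [ 326   48   87  323 8461] z 148.9 ctr [482.9 333.4] [122.8  23. ] 11.41
5 [621.5068731  387.24410542] [626.34348417 391.80111499]
```

View pics/w3.png

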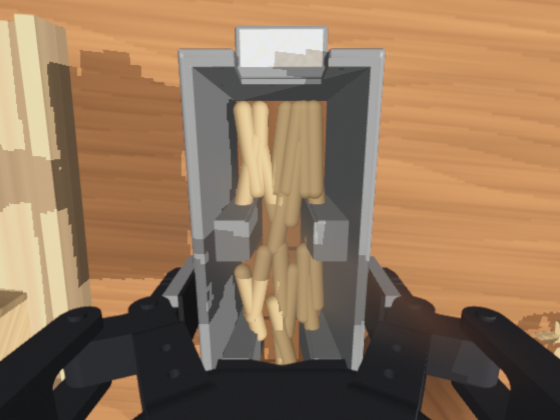

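The held bin's front rim corners are at (182,52) and (382,52), and the bin is level in the fingers.

Run:
```python
from h import *
st,d=pickle.load(open('pics/w3.pkl','rb'))
P=onplane(d,[[181,50],[383,50]],st['position'][2]+27,st); m=P.mean(0); v=P[1]-P[0]; print(P.round(1)); yaw=np.arctan2(-v[0],v[1]); print(np.degrees(yaw), m[:2]+85*np.array([np.cos(yaw),np.sin(yaw)]), np.linalg.norm(v))
st,d=shot('top','top1');C=cloud(d);Z=C[...,2];ok=(Z>135)&(Z<165)&(abs(C[...,0]-513)<110)&(abs(C[...,1]-306)<50)
print(ok.sum(),C[ok].min(0),C[ok].max(0))
```

```text
[[429.7 264.5 149.6]
 [423.9 327.7 149.6]]
5.180107840176068 [511.45906074 303.77551287] 63.40671921677578
475 [416.93272706 259.46193834 135.05973575] [599.60102976 341.03021642 156.64112743]
```

Request:
servo_tool --rotation '[[0,0,0],[0,0,0],[0,0,0],[0,0,0],[0,0,0],[0,0,0]]' --slide '[[0.015,0.015,-0.1],[0.015,0.015,-0.25],[0.015,0.015,-0.35],[0.015,0.015,-0.39],[0.015,0.015,-0.41],[0.015,0.015,-0.41]]' --grip '[0.3,0.3,0.3,0.3,0.3,0.3]'

```text
clock: 6.92
position: [517.7, 309.0, 41.9]
ee_rot: [-0.046, 0.999, 0.0, 0.0]
contact_force: [-0.2, 0.3, -2.3]
gripper_width: 64.8
grasp_force: 67.9
```

Request:
servo_tool --rotation '[[0,0,0],[0,0,0],[0,0,0]]' --slide '[[0,0,-0.01],[0,0,-0.015],[0,0,-0.015]]' --grip '[0.3,0.3,0.3]'

```text
clock: 7.3
position: [517.6, 309.2, 39.2]
ee_rot: [-0.046, 0.999, 0.0, 0.0]
contact_force: [-1.4, 0.3, 3.0]
gripper_width: 64.6
grasp_force: 68.5
```

Request:
servo_tool --rotation '[[0,0,0],[0,0,0],[0,0,0],[0,0,0],[0,0,0],[0,0,0],[0,0,0],[0,0,0]]' --slide '[[0,0,0],[0,0,0],[0,0,0.1],[0,0,0.3],[0,0,0.6],[0,0,0.9],[0,0,0.9],[0,0,0.9]]' --grip '[0.85,0.85,0.85,0.85,0.85,0.85,0.85,0.85]'

```text
clock: 8.3
position: [517.0, 308.8, 218.1]
ee_rot: [-0.046, 0.999, 0.0, -0.0]
contact_force: [-0.2, 0.9, -0.2]
gripper_width: 79.3
grasp_force: 0.0
```

Run:
```python
from h import *
held('w4',58,76); 
st,d=pickle.load(open('pics/w4.pkl','rb'));C=cloud(d,st);m=(d['image'].max(2)<85)&(abs(C[...,2]-6)<5)
print(m.sum(),C[m].min(0),C[m].max(0))
```

```text
tcp [517.  308.8 218.1] [ 1.7997e+02 -3.0000e-02 -1.7474e+02] w 79.3
px [ 243   94   79  187 3413] z 65.4 ctr [514.8 308. ] [169.9  66.1] 5.29
3555 [341.42610887   1.45217423   1.11164979] [826.14110581 652.76878701  10.82897883]
```

Request:
servo_tool --rotation '[[0,0,0],[0,0,-0.008],[0,0,-0.016],[0,0,-0.016],[0,0,-0.016]]' --slide '[[0,-0.2,0],[-0.05,-0.5,0],[-0.05,-0.75,0],[-0.05,-1,0],[-0.05,-1,0]]' --grip '[0.83,0.83,0.83,0.83,0.83]'

```text
clock: 8.98
position: [506.2, 105.8, 216.7]
ee_rot: [0.006, 1.0, -0.001, -0.002]
contact_force: [-0.1, 0.4, 0.5]
gripper_width: 78.3
grasp_force: 0.0
```

Request:
servo_tool --rotation '[[0,0,0],[0,0,0],[0,0,0],[0,0,0],[0,0,0],[0,0,0]]' --slide '[[0,-0.3,0],[0,-0.6,0],[0,-0.68,-0.1],[0,-0.68,-0.3],[0,-0.68,-0.4],[0,-0.68,-0.4]]' --grip '[0.83,0.83,0.83,0.83,0.83,0.83]'

```text
clock: 9.72
position: [505.9, -27.0, 135.7]
ee_rot: [0.004, 1.0, -0.001, -0.003]
contact_force: [-0.6, 1.1, -0.2]
gripper_width: 78.0
grasp_force: 0.0
```

Run:
```python
from h import *
held('w5',64,84)
```

```text
tcp [505.9 -27.  135.7] [-179.91   -0.36  179.54] w 78.0
px [ 225   87  113  255 6805] z 71.3 ctr [506.  -28.3] [ 66.3 170.4] 89.59
```

Request:
servo_tool --rotation '[[0,0,0],[0,0,0],[0,0,0],[0,0,0],[0,0,0],[0,0,0],[0,0,0],[0,0,0]]' --slide '[[0,0,-0.2],[0,0,-0.35],[0,0,-0.43],[0,0,-0.46],[0,0,-0.46],[0,0,-0.46],[0,0,-0.46],[0,0,-0.46]]' --grip '[0.83,0.83,0.83,0.83,0.83,0.4,0.4,0.4]'

```text
clock: 10.78
position: [508.4, -26.9, 47.8]
ee_rot: [0.004, 1.0, 0.0, 0.001]
contact_force: [-1.0, 0.2, 5.6]
gripper_width: 64.6
grasp_force: 67.7
```

Request:
servo_tool --rotation '[[0,0,0],[0,0,0],[0,0,0],[0,0,0],[0,0,0],[0,0,0],[0,0,0]]' --slide '[[0,0,0],[0,0,0.05],[0,0,0.1],[0,0,0.3],[0,0,0.6],[0,0,0.9],[0,0,0.9]]' --grip '[0.3,0.3,0.3,0.3,0.3,0.3,0.3]'

```text
clock: 11.65
position: [510.2, -26.7, 232.3]
ee_rot: [0.004, 1.0, 0.001, 0.006]
contact_force: [0.2, -0.6, -4.0]
gripper_width: 64.7
grasp_force: 68.3
```

```bash
python3 -c "
from h import *
print(read_state()['joints'])"
```

```text
[ 2.66633700e-01  1.82989711e-01 -2.74427227e-01  1.36687773e-03
 -1.10043378e+00 -1.84583242e+00]
```

Request:
servo_tool --rotation '[[0,0,0.025],[0,0,0.05],[0,0,0.08],[0,0,0.11],[0,0,0.14],[0,0,0.17],[0,0,0.2],[0,0,0.22]]' --slide '[[0,0,0],[0,0.1,0],[0,0.2,0],[0,0.3,0],[0,0.4,0],[0,0.5,0],[0,0.6,0],[0,0.6,0]]' --grip '[0.3,0.3,0.3,0.3,0.3,0.3,0.3,0.3]'

```text
clock: 12.65
position: [506.2, 93.8, 224.7]
ee_rot: [-0.636, 0.771, 0.001, -0.001]
contact_force: [-0.5, 0.9, -3.1]
gripper_width: 64.8
grasp_force: 68.1
```

Request:
servo_tool --rotation '[[0,0,0.03],[0,0,0.06],[0,0,0.09],[0,0,0.12],[0,0,0.15],[0,0,0.18],[0,0,0.2],[0,0,0.22]]' --slide '[[0,0,0],[0,0,0],[0,0,0],[0,0,0],[0,0,0],[0,0.1,0],[0,0.2,0],[0,0.2,0]]' --grip '[0.3,0.3,0.3,0.3,0.3,0.3,0.3,0.3]'

```text
clock: 13.65
position: [506.3, 133.6, 224.6]
ee_rot: [0.982, -0.189, -0.002, 0.001]
contact_force: [0.0, -0.4, -3.0]
gripper_width: 64.3
grasp_force: 68.1
```

Request:
servo_tool --rotation '[[0,0,0.03],[0,0,0.06],[0,0,0.076],[0,0,0.076],[0,0,0.076],[0,0,0.076],[0,0,0.076]]' --slide '[[0,0.1,0],[0,0.2,0],[0,0.4,0],[0,0.6,0],[0,0.75,0],[0,0.85,0],[0,0.85,0]]' --grip '[0.3,0.3,0.3,0.3,0.3,0.3,0.3]'

```text
clock: 14.52
position: [506.8, 303.6, 225.0]
ee_rot: [0.999, 0.047, -0.001, 0.001]
contact_force: [-0.4, -0.2, -3.4]
gripper_width: 64.7
grasp_force: 68.1
```

Run:
```python
from h import *
st,d=shot('wrist','w6'); print(st['position'],R.from_quat(st['ee_rot']).as_euler('xyz',degrees=True),st['joints'])
```

```text
[506.76937294 303.56286411 225.02238596] [1.79928100e+02 1.19705481e-01 5.34602579e+00] [ 8.13392222e-01  3.32275277e-01 -8.72502457e-02 -4.75135182e-04
 -1.15366898e+00  8.50904183e-01]
```

View pics/w6.png

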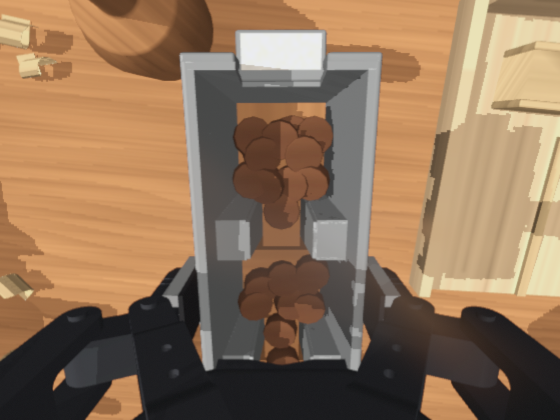

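The plug bin is held with its front towards +x, front rim corners at (182,54) and (381,54). The mallet is well clear of it at the upper left.

Run:
```python
from h import *
for w,uv,dz in(('w3',[[181,50],[383,50]],26),('w6',[[182,54],[381,54]],24.2)):
    st,d=pickle.load(open(f'pics/{w}.pkl','rb'))
    for z in (dz,dz-3):
        P=onplane(d,uv,st['position'][2]+z,st); m=P.mean(0); v=P[1]-P[0]; yaw=np.arctan2(-v[0],v[1]); c=m[:2]+85*np.array([np.cos(yaw),np.sin(yaw)])
        u=c-st['position'][:2]; y=np.radians(5.3); print(w,z,np.degrees(yaw),np.linalg.norm(v),c,'along/lat',u@[np.cos(y),np.sin(y)],u@[-np.sin(y),np.cos(y)])
st,d=pickle.load(open('pics/w6.pkl','rb'));C=cloud(d,st)
print([C[r,282,:].round(1) for r in (50,58,66,70,74)],C[60,185:195,2].round(1))
```

```text
w3 26 5.180107840176081 63.956152071751056 [511.27437912 303.75935113] along/lat -2.5485472528514124 -0.9659188863161722
w3 23 5.180107840176035 65.60445063667673 [510.72033428 303.71086589] along/lat -3.10470199293981 -0.9630193925274804
w6 24.2 -174.6866746270907 64.00014142482179 [508.56868234 302.44770339] along/lat 1.6886087551740052 -1.2765963333978327
w6 21.2 -174.68667462709058 65.6281137449266 [509.08749171 302.48662529] along/lat 2.2087952980732 -1.2857635651735757
[array([597.9, 310.5, 230.1]), array([595.2, 310.3, 230.2]), array([592.4, 310. , 229.8]), array([591. , 309.9, 230.4]), array([589.7, 309.8, 229.3])] [247.5 248.4 248.8 249.2 248.4 249.6 249.4 249.  248.9 248.4]
```

Request:
servo_tool --rotation '[[0,0,0],[0,0,0],[0,0,0],[0,0,0],[0,0,0],[0,0,0]]' --slide '[[0.031,0.028,0],[0.031,0.028,-0.2],[0.031,0.028,-0.4],[0.031,0.028,-0.5],[0.031,0.028,-0.55],[0.031,0.028,-0.55]]' --grip '[0.3,0.3,0.3,0.3,0.3,0.3]'

```text
clock: 15.32
position: [513.9, 308.2, 116.2]
ee_rot: [0.999, 0.046, -0.0, 0.0]
contact_force: [-0.3, 0.2, -2.6]
gripper_width: 64.6
grasp_force: 68.0
```

Run:
```python
from h import *
st,d=shot('top','top2');C=cloud(d);Z=C[...,2]
p=read_state(); print(p['position'],R.from_quat(p['ee_rot']).as_euler('xyz',degrees=True))
im=d['image'][150:290,140:240];cv2.imwrite('pics/c2.png',cv2.resize(im,None,fx=4,fy=4,interpolation=2)[...,::-1])
```

```text
[514.27612765 308.61882177 117.04609206] [-1.79970058e+02 -6.86607511e-02  5.26803032e+00]
```

View pics/c2.png

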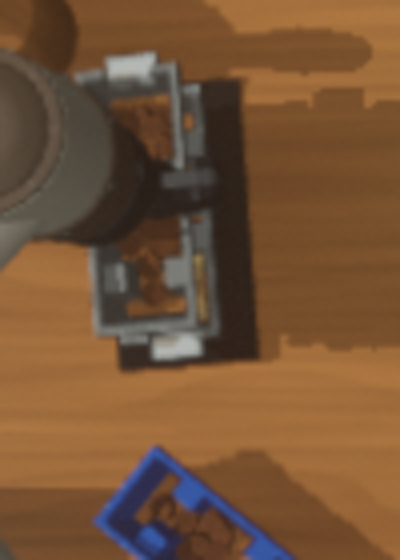

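The held bin lines up with the lower one, its edge offset being parallax. I'll lower it onto the ledges.

Request:
servo_tool --rotation '[[0,0,0],[0,0,0],[0,0,0],[0,0,0],[0,0,0]]' --slide '[[-0.005,0.002,-0.04],[-0.005,0.002,-0.08],[-0.005,0.002,-0.11],[-0.005,0.002,-0.125],[-0.005,0.002,-0.125]]' --grip '[0.3,0.3,0.3,0.3,0.3]'

```text
clock: 16.0
position: [512.5, 308.8, 91.0]
ee_rot: [0.999, 0.046, -0.0, 0.0]
contact_force: [-0.4, 0.2, -2.8]
gripper_width: 64.7
grasp_force: 68.1
```

Request:
servo_tool --rotation '[[0,0,0],[0,0,0]]' --slide '[[0,0,-0.008],[0,0,-0.008]]' --grip '[0.3,0.3]'

```text
clock: 16.25
position: [512.7, 309.1, 89.9]
ee_rot: [0.999, 0.046, 0.0, -0.0]
contact_force: [0.4, 0.6, -3.0]
gripper_width: 65.1
grasp_force: 68.1
```

Request:
servo_tool --rotation '[[0,0,0],[0,0,0],[0,0,0]]' --slide '[[0,0,-0.008],[0,0,-0.012],[0,0,-0.012]]' --grip '[0.3,0.3,0.3]'

```text
clock: 16.62
position: [512.9, 309.1, 89.8]
ee_rot: [0.999, 0.046, 0.001, -0.0]
contact_force: [-4.5, -1.1, 8.3]
gripper_width: 65.0
grasp_force: 69.5
```

Request:
servo_tool --rotation '[[0,0,0],[0,0,0],[0,0,0],[0,0,0],[0,0,0],[0,0,0],[0,0,0],[0,0,0]]' --slide '[[0,0,0],[0,0,0],[0,0,0],[0,0,0.1],[0,0,0.3],[0,0,0.6],[0,0,0.8],[0,0,0.8]]' --grip '[0.85,0.85,0.85,0.85,0.85,0.85,0.85,0.85]'

```text
clock: 17.62
position: [514.2, 310.1, 251.7]
ee_rot: [0.999, 0.046, 0.004, -0.003]
contact_force: [0.3, 0.6, -0.5]
gripper_width: 78.9
grasp_force: 0.0
```

Run:
```python
from h import *
held('w7',104,128)
held('',58,74,pickle.load(open('pics/w7.pkl','rb')))
```

```text
tcp [514.2 310.1 251.7] [-179.71   -0.42    5.3 ] w 78.9
px [ 242   95   83  195 4001] z 113.1 ctr [516.3 307.9] [169.7  66.1] 5.42
tcp [514.2 310.1 251.7] [-179.71   -0.42    5.3 ] w 78.9
```

View pics/w7.png

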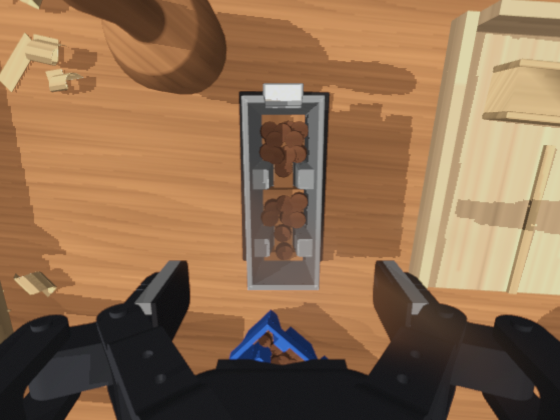

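The plug bin rests on the ledges: its rim is at 113 mm against 114 expected, and it is centred within 2 mm. Now the plane.

Request:
servo_tool --rotation '[[0,0,-0.02],[0,0,-0.05],[0,0,-0.08],[0,0,-0.11],[0,0,-0.14],[0,0,-0.17],[0,0,-0.195],[0,0,-0.22]]' --slide '[[0,-0.15,0],[0,-0.3,0],[0.1,-0.45,0],[0.2,-0.6,0],[0.3,-0.75,0],[0.4,-0.9,0],[0.5,-1,0],[0.5,-1,0]]' --grip '[0.7,0.7,0.7,0.7,0.7,0.7,0.7,0.7]'

```text
clock: 18.68
position: [612.8, 107.1, 244.6]
ee_rot: [0.797, -0.605, -0.001, 0.002]
contact_force: [-0.5, -0.4, -0.7]
gripper_width: 72.6
grasp_force: 0.0
```

Request:
servo_tool --rotation '[[0,0,-0.02],[0,0,-0.04],[0,0,-0.046],[0,0,-0.046],[0,0,-0.046],[0,0,-0.046]]' --slide '[[0.05,-0.15,0],[0.1,-0.3,0],[0.1,-0.45,0],[0.1,-0.49,-0.2],[0.1,-0.49,-0.4],[0.1,-0.49,-0.4]]' --grip '[0.7,0.7,0.7,0.7,0.7,0.7]'

```text
clock: 19.42
position: [629.5, 10.1, 162.1]
ee_rot: [-0.704, 0.71, 0.003, -0.005]
contact_force: [-0.4, 0.3, 0.1]
gripper_width: 72.8
grasp_force: 0.0
```

Run:
```python
from h import *
held('w8',46,63,win=(630,14)); 
st,d=pickle.load(open('pics/w8.pkl','rb'));C=cloud(d,st);Z=C[...,2]
ok=(d['depth']>0)&(Z>48)&(Z<62)&(abs(C[...,0]-630)<40); q=C[ok]; print(q.min(0),q.max(0)); n,l,s,c=cv2.connectedComponentsWithStats(ok.astype(np.uint8))
for k in range(1,n):
    if s[k,4]>300: print(s[k],np.median(Z[l==k]),cv2.minAreaRect(C[l==k][:,:2].astype(np.float32)))
```

```text
tcp [629.5  10.1 162.1] [ 1.7937e+02 -1.2000e-01 -9.0540e+01] w 72.8
px [ 241  137   74  152 7428] z 55.1 ctr [630.4  14. ] [119.9  55.5] 89.67
px [189 138  21 154 826] z 54.9 ctr [691.   14.1] [  1.1 119.9] 1.68
[602.88660903 -69.59273889  48.00906503] [658.16044798  99.48800055  61.9907839 ]
[  240   103    76   213 11508] 55.122290645751704 ((630.6100463867188, 15.11968994140625), (169.07452392578125, 55.25779342651367), 89.57769775390625)
```

View pics/w8.png

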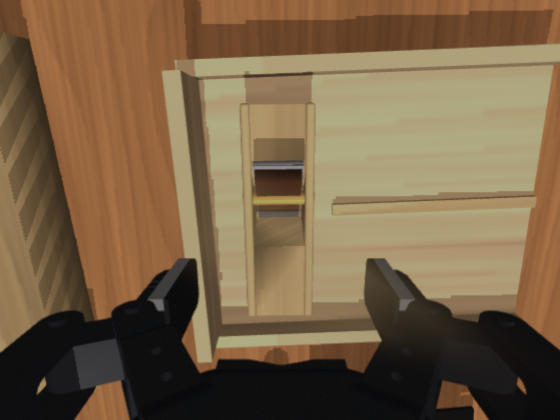

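The plane is clear at columns 243–313, rows 103–315, centre (278,210), with the back board at the left. I'll descend on its middle.

Request:
servo_tool --rotation '[[0,0,0],[0,0,0],[0,0,0],[0,0,0],[0,0,0],[0,0,0]]' --slide '[[0.005,0.028,-0.2],[0.005,0.028,-0.4],[0.005,0.028,-0.57],[0.005,0.028,-0.66],[0.005,0.028,-0.7],[0.005,0.028,-0.7]]' --grip '[0.68,0.68,0.68,0.68,0.68,0.68]'

```text
clock: 20.23
position: [634.4, 16.7, 28.2]
ee_rot: [-0.704, 0.71, -0.0, 0.001]
contact_force: [0.5, 0.8, 0.7]
gripper_width: 71.6
grasp_force: 0.0
```

Request:
servo_tool --rotation '[[0,0,0],[0,0,0],[0,0,0],[0,0,0],[0,0,0],[0,0,0]]' --slide '[[0,0,-0.005],[0,0,-0.005],[0,0,-0.005],[0,0,-0.005],[0,0,0.05],[0,0,0.1]]' --grip '[0.1,0.1,0.1,0.1,0.1,0.1]'

```text
clock: 20.98
position: [633.2, 16.4, 47.1]
ee_rot: [-0.704, 0.71, 0.0, -0.0]
contact_force: [0.2, -0.5, -4.6]
gripper_width: 52.8
grasp_force: 65.5
```

Request:
servo_tool --rotation '[[0,0,0],[0,0,0],[0,0,0],[0,0,-0.02],[0,0,-0.05],[0,0,-0.08],[0,0,-0.11],[0,0,-0.13]]' --slide '[[0,0,0.2],[0,0,0.4],[-0.15,0,0.5],[-0.3,-0.15,0.5],[-0.45,-0.35,0.5],[-0.6,-0.6,0.5],[-0.7,-0.8,0.5],[-0.7,-0.9,0.5]]' --grip '[0.1,0.1,0.1,0.1,0.1,0.1,0.1,0.1]'

```text
clock: 21.98
position: [491.3, -165.1, 147.5]
ee_rot: [-0.361, 0.933, 0.0, -0.0]
contact_force: [0.7, -0.1, -4.6]
gripper_width: 52.8
grasp_force: 65.6
```

Request:
servo_tool --rotation '[[0,0,-0.03],[0,0,-0.06],[0,0,-0.09],[0,0,-0.11],[0,0,-0.11],[0,0,-0.11]]' --slide '[[-0.1,-0.2,0],[-0.2,-0.45,0],[-0.2,-0.7,0],[-0.2,-0.85,0],[-0.2,-0.85,0],[-0.2,-0.85,0]]' --grip '[0.1,0.1,0.1,0.1,0.1,0.1]'

```text
clock: 22.72
position: [453.1, -333.1, 147.1]
ee_rot: [-0.027, 1.0, 0.0, -0.0]
contact_force: [0.7, -0.6, -5.6]
gripper_width: 52.6
grasp_force: 65.7
```

Run:
```python
from h import *
st,d=shot('wrist','w9'); print(st['position'],R.from_quat(st['ee_rot']).as_euler('xyz',degrees=True))
```

```text
[ 453.07840328 -333.07572939  147.06177866] [ 1.79953340e+02 -3.41001644e-02 -1.76869630e+02]
```

View pics/w9.png

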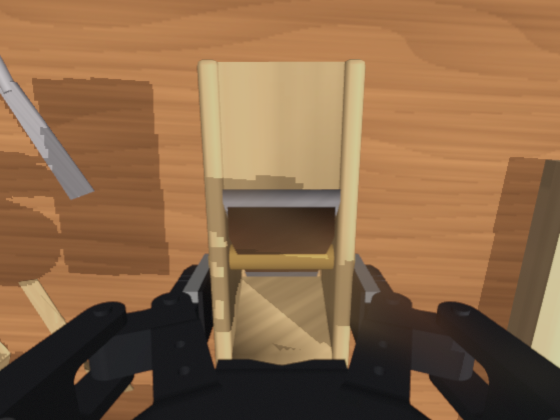

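The held plane's near end is at (199–364, 62), and the tray is hidden beneath it. I'll take the tray's position from the earlier views.

```bash
python3 - <<'E'
from h import *
st,d=pickle.load(open('pics/w9.pkl','rb'));C=cloud(d,st); zt=np.median(C[90:150,240:330,2]); print('top z',zt,zt-st['position'][2])
for z in(C[75:120,207:212,2].mean(),):
    P=onplane(d,[[198,62],[364,62]],z,st); m=P.mean(0);v=P[1]-P[0];yaw=np.arctan2(-v[0],v[1]);c=m[:2]+85*np.array([np.cos(yaw),np.sin(yaw)]);print(z,np.degrees(yaw),np.linalg.norm(v),c,c-st['position'][:2])
for w,box in(('w1',(0,25,110,205)),('top0',(385,180,445,275))):
    st,d=pickle.load(open(f'pics/{w}.pkl','rb')); im=d['image']; h=cv2.cvtColor(im,cv2.COLOR_RGB2HSV); C=cloud(d,st)
    X=C[...,0];Y=C[...,1]
    b=np.zeros(im.shape[:2],bool); b[box[1]:box[3],box[0]:box[2]]=1
    cv2.imwrite(f'pics/t_{w}.png',im[box[1]:box[3],box[0]:box[2],::-1])
    lum=cv2.GaussianBlur(im,(3,3),0).max(2).astype(int)
    for t in (105,115,125):
        m=((lum<t)&b).astype(np.uint8); n,l,s,c=cv2.connectedComponentsWithStats(m)
        for k in np.argsort(-s[1:,4])[:2]+1:
            P=onplane(d,np.argwhere(l==k)[:,::-1],11,st)[:,:2].astype(np.float32); print(w,t,s[k],cv2.minAreaRect(P))
E
python3 - <<'E'
import cv2,numpy as np
a=cv2.resize(cv2.imread('pics/t_w1.png'),None,fx=3,fy=3,interpolation=0);b=cv2.resize(cv2.imread('pics/t_top0.png'),None,fx=5,fy=5,interpolation=0)
o=np.zeros((560,700,3),np.uint8);o[:a.shape[0],:a.shape[1]]=a;o[:b.shape[0],360:360+b.shape[1]]=b;cv2.imwrite('pics/t.png',o)
E
```

```text
top z 174.3818095375361 27.320030880504362
174.8680050637454 3.0830109608763214 52.14541697240348 [ 454.40884929 -334.29720032] [ 1.33044601 -1.22147093]
w1 105 [  0  39  63 152 846] ((440.5205383300781, -368.1022644042969), (75.65475463867188, 214.75686645507812), 72.35588836669922)
w1 105 [ 65  35  30 158 801] ((447.6223449707031, -285.79437255859375), (207.7654571533203, 7.244577884674072), 3.466315507888794)
w1 115 [   0   35   95  159 3147] ((450.8664245605469, -332.77349853515625), (208.35467529296875, 102.27165985107422), 3.6572461128234863)
w1 125 [   0   35   96  159 3513] ((451.0185546875, -333.0442810058594), (209.48568725585938, 103.66580963134766), 3.3615119457244873)
w1 125 [  0 152   3   1   3] ((500.12518310546875, -402.9615478515625), (1.6391277313232422e-06, 2.8179914951324463), 3.0865561962127686)
top0 105 [417 190  18  73 148] ((455.4266052246094, -373.4037170410156), (204.9502410888672, 31.1932315826416), 8.396080017089844)
top0 105 [396 192  10  73 131] ((448.88287353515625, -292.6458435058594), (201.0067138671875, 11.066335678100586), 3.7233686447143555)
top0 115 [395 189  40  77 593] ((451.66510009765625, -335.95343017578125), (208.00765991210938, 100.3347396850586), 3.826235055923462)
top0 125 [395 189  41  77 808] ((451.37249755859375, -336.5339660644531), (211.530029296875, 104.02926635742188), 3.167381763458252)
```

View pics/t.png

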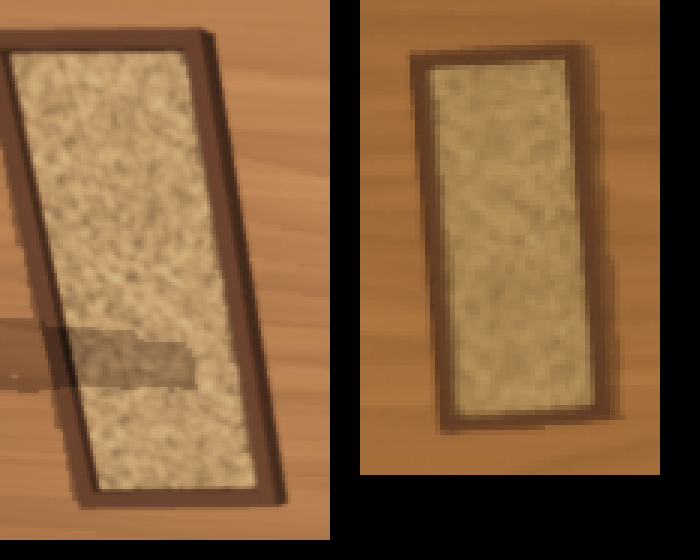

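The tray's cork is at crop corners (10,50), (186,50), (255,487) and (98,490) in the left view, and (430,68), (566,60), (593,405) and (457,417) in the right. The dark band on its right is shadow.

Run:
```python
from h import *
a=np.array([[10,50],[186,50],[255,487],[98,490]])/3+[0,25]-.33
b=(np.array([[430,68],[566,60],[593,405],[457,417]])-[360,0])/5+[385,180]-.4
for w,q in(('w1',a),('top0',b)):
    st,d=pickle.load(open(f'pics/{w}.pkl','rb'))
    P=onplane(d,q,9,st); print(P.round(1)[:,:2].tolist(),P.mean(0), np.degrees(np.arctan2(P[1]-P[2],1)[:2]),P[1]-P[2],P[0]-P[3])
```

```text
[[355.7, -378.2], [351.5, -301.8], [544.9, -291.3], [550.5, -367.6]] [ 450.66364801 -334.71379355    9.        ] [-89.70367907 -84.56000551] [-193.35545419  -10.50065544    0.        ] [-1.94720194e+02 -1.05997893e+01 -5.68434189e-14]
[[545.8, -290.9], [550.2, -368.6], [357.3, -379.5], [351.7, -302.4]] [ 451.28626988 -335.34901186    9.        ] [89.70298377 84.77570528] [192.90281542  10.93676923   0.        ] [194.13627908  11.47604476   0.        ]
```

Request:
servo_tool --rotation '[[0,0,0],[0,0,0],[0,0,0],[0,0,0],[0,0,0],[0,0,0]]' --slide '[[-0.017,-0.003,-0.15],[-0.017,-0.003,-0.35],[-0.017,-0.003,-0.52],[-0.017,-0.003,-0.58],[-0.017,-0.003,-0.605],[-0.017,-0.003,-0.605]]' --grip '[0.1,0.1,0.1,0.1,0.1,0.1]'

```text
clock: 23.52
position: [451.1, -334.2, 27.3]
ee_rot: [-0.028, 1.0, -0.0, 0.001]
contact_force: [1.1, -0.2, -4.1]
gripper_width: 52.8
grasp_force: 65.5
```

Request:
servo_tool --rotation '[[0,0,0],[0,0,0],[0,0,0]]' --slide '[[0,0,-0.008],[0,0,-0.015],[0,0,-0.015]]' --grip '[0.1,0.1,0.1]'

```text
clock: 23.9
position: [450.2, -334.2, 23.6]
ee_rot: [-0.027, 1.0, -0.0, 0.0]
contact_force: [0.5, 0.1, -5.2]
gripper_width: 52.9
grasp_force: 65.5
```

Request:
servo_tool --rotation '[[0,0,0],[0,0,0],[0,0,0]]' --slide '[[0,0,-0.005],[0,0,-0.01],[0,0,-0.01]]' --grip '[0.1,0.1,0.1]'

```text
clock: 24.28
position: [450.2, -334.2, 21.9]
ee_rot: [-0.027, 1.0, -0.0, 0.0]
contact_force: [-1.4, 1.3, -0.0]
gripper_width: 52.7
grasp_force: 66.2
```

Request:
servo_tool --rotation '[[0,0,0],[0,0,0],[0,0,0],[0,0,0],[0,0,0],[0,0,0],[0,0,0],[0,0,0]]' --slide '[[0,0,-0.003],[0,0,-0.003],[0,0,-0.003],[0,0,0],[0,0,0.2],[0,0,0.5],[0,0,0.8],[0,0,0.8]]' --grip '[0.1,0.7,0.7,0.7,0.7,0.7,0.7,0.7]'

```text
clock: 25.28
position: [453.3, -335.6, 187.3]
ee_rot: [-0.028, 1.0, -0.003, 0.006]
contact_force: [0.2, 0.6, -1.1]
gripper_width: 72.7
grasp_force: 0.0
```

Run:
```python
from h import *
held('w10',42,56)
st,d=pickle.load(open('pics/w10.pkl','rb'))
```

```text
tcp [ 453.3 -335.6  187.3] [-179.63    0.64 -176.83] w 72.7
px [ 251   90   68  195 9551] z 49.2 ctr [ 450.3 -335.1] [168.9  55.8] 3.1
```

View pics/w10.png

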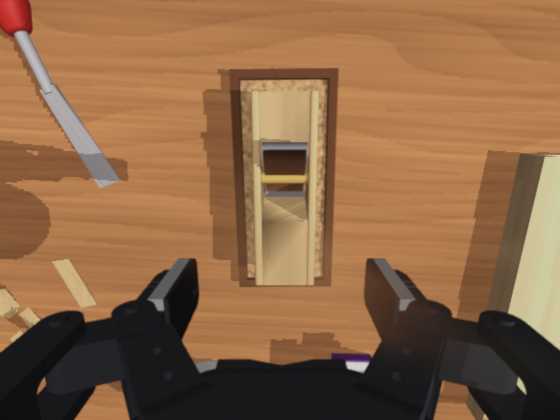

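The plane lies flat in the tray at (284,185), centred within about 1 mm. Next is the upper (plug) bin.

Request:
servo_tool --rotation '[[0,0,0],[0,0,0],[0,0,0],[0,0,0]]' --slide '[[0,0.2,0.1],[0,0.5,0.15],[0,0.75,0.15],[0,1,0.15]]' --grip '[0.83,0.83,0.83,0.83]'

```text
clock: 25.82
position: [449.3, -132.5, 210.0]
ee_rot: [-0.027, 1.0, 0.0, -0.001]
contact_force: [0.5, -0.5, 0.3]
gripper_width: 77.9
grasp_force: 0.0
```

Request:
servo_tool --rotation '[[0,0,0],[0,0,0],[0,0,0],[0,0,0.006]]' --slide '[[0,0.25,0],[0.1,0.5,0],[0.2,0.75,0],[0.3,1,0]]' --grip '[0.83,0.83,0.83,0.83]'

```text
clock: 26.32
position: [509.8, 67.5, 209.8]
ee_rot: [-0.047, 0.999, -0.0, -0.001]
contact_force: [0.0, -0.1, 0.2]
gripper_width: 78.3
grasp_force: 0.0
```

Request:
servo_tool --rotation '[[0,0,0],[0,0,0],[0,0,0],[0,0,0],[0,0,0]]' --slide '[[0,0.3,0],[0,0.55,0],[0,0.8,0],[0,1,0],[0,1,0]]' --grip '[0.83,0.83,0.83,0.83,0.83]'

```text
clock: 26.95
position: [509.4, 267.9, 209.0]
ee_rot: [-0.048, 0.999, -0.001, -0.001]
contact_force: [-0.2, 0.2, -0.5]
gripper_width: 78.4
grasp_force: 0.0
```

Run:
```python
from h import *
held('w11',106,128,win=(516,308))
```

```text
tcp [509.4 267.9 209. ] [-1.7990e+02 -1.6000e-01 -1.7454e+02] w 78.4
px [ 291  108  100  220 4850] z 113.3 ctr [516.  308.5] [169.6  66.3] 5.39
```

Request:
servo_tool --rotation '[[0,0,0],[0,0,0],[0,0,0],[0,0,0],[0,0,0],[0,0,0],[0,0,0]]' --slide '[[0.037,0.207,0],[0.037,0.207,-0.1],[0.037,0.207,-0.3],[0.037,0.207,-0.47],[0.037,0.207,-0.56],[0.037,0.207,-0.59],[0.037,0.207,-0.59]]' --grip '[0.83,0.83,0.83,0.83,0.83,0.83,0.83]'

```text
clock: 27.88
position: [517.7, 306.5, 93.2]
ee_rot: [-0.046, 0.999, -0.0, -0.0]
contact_force: [-0.8, -0.4, -0.2]
gripper_width: 78.3
grasp_force: 0.0
```

Request:
servo_tool --rotation '[[0,0,0],[0,0,0],[0,0,0],[0,0,0]]' --slide '[[0,0,0],[0,0,0],[0,0,0],[0,0,0]]' --grip '[0.3,0.3,0.3,0.3]'

```text
clock: 28.38
position: [518.6, 308.1, 94.9]
ee_rot: [-0.046, 0.999, 0.001, 0.001]
contact_force: [0.1, 0.5, 5.8]
gripper_width: 64.2
grasp_force: 67.7
```

Request:
servo_tool --rotation '[[0,0,0],[0,0,0],[0,0,0],[0,0,0],[0,0,0],[0,0,0]]' --slide '[[0,0,0.05],[0,0,0.15],[0,0,0.3],[0,0,0.5],[0,0,0.55],[0,0,0.55]]' --grip '[0.3,0.3,0.3,0.3,0.3,0.3]'

```text
clock: 29.12
position: [516.8, 307.0, 202.5]
ee_rot: [-0.046, 0.999, -0.0, -0.001]
contact_force: [-0.4, 0.6, -4.0]
gripper_width: 64.6
grasp_force: 67.1
```

Request:
servo_tool --rotation '[[0,0,0],[0,0,0],[0,0,0.03],[0,0,0.06],[0,0,0.09],[0,0,0.12],[0,0,0.15],[0,0,0.18]]' --slide '[[0,-0.2,0],[0,-0.4,0],[0,-0.6,0],[0,-0.75,0],[0,-0.85,0],[0,-0.9,0],[0,-1,0],[0,-1,0]]' --grip '[0.3,0.3,0.3,0.3,0.3,0.3,0.3,0.3]'

```text
clock: 30.12
position: [515.8, 105.7, 200.6]
ee_rot: [-0.573, 0.819, 0.001, -0.003]
contact_force: [0.3, 0.3, -2.2]
gripper_width: 64.3
grasp_force: 67.3
```

Request:
servo_tool --rotation '[[0,0,0.03],[0,0,0.06],[0,0,0.09],[0,0,0.12],[0,0,0.15],[0,0,0.18],[0,0,0.2],[0,0,0.22]]' --slide '[[-0.05,-0.1,0],[-0.05,-0.2,0],[-0.05,-0.3,0],[-0.05,-0.4,0],[-0.05,-0.5,0],[-0.05,-0.6,0],[-0.05,-0.65,0],[-0.05,-0.65,0]]' --grip '[0.3,0.3,0.3,0.3,0.3,0.3,0.3,0.3]'

```text
clock: 31.12
position: [505.8, -23.6, 200.6]
ee_rot: [0.964, -0.267, -0.003, 0.001]
contact_force: [-0.5, 0.0, -2.8]
gripper_width: 64.3
grasp_force: 67.3
```

Request:
servo_tool --rotation '[[0,0,0.03],[0,0,0.06],[0,0,0.084],[0,0,0.084],[0,0,0.084]]' --slide '[[0,0,0],[0,0,0],[0,0,0],[0,0,0],[0,0,0]]' --grip '[0.3,0.3,0.3,0.3,0.3]'

```text
clock: 31.75
position: [506.8, -22.8, 202.1]
ee_rot: [1.0, -0.008, -0.001, 0.0]
contact_force: [-0.3, 0.7, -4.1]
gripper_width: 64.3
grasp_force: 67.3
```

Run:
```python
from h import *
st,d=shot('wrist','w12'); print(st['position'],R.from_quat(st['ee_rot']).as_euler('xyz',degrees=True))
C=cloud(d,st); print('z',C[100:160,180:215,2].max(), [C[r,200:360,2].max().round(1) for r in (60,70,80,90)])
```

```text
[506.82754933 -22.7711951  202.08678396] [ 1.79978425e+02  1.48051224e-01 -9.57821393e-01]
z 344.19238851384534 [np.float64(344.2), np.float64(344.2), np.float64(344.2), np.float64(344.2)]
```

View pics/w12.png

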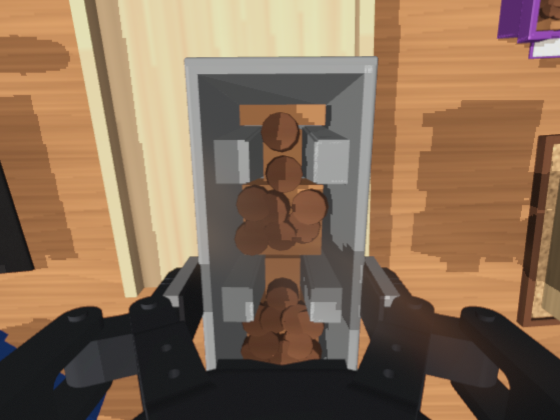

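The plug bin is held with its plain end towards +x, corners at (187,59) and (375,59), above its old place.

Run:
```python
from h import *
st,d=pickle.load(open('pics/w12.pkl','rb'));C=cloud(d,st); z=np.median(C[63:69,205:355,2])+.7; print('rim',z,z-st['position'][2])
P=onplane(d,[[186,58],[376,58]],z,st);v=P[1]-P[0];yaw=np.arctan2(-v[0],v[1]);c=P.mean(0)[:2]+85*np.array([np.cos(yaw),np.sin(yaw)]);print(P.round(1),np.degrees(yaw),np.linalg.norm(v),c)
```

```text
rim 221.7801754433087 19.693391482239093
[[593.7   6.4 221.8]
 [592.6 -57.2 221.8]] 178.99931374744725 63.60420256958826 [508.18372915 -23.90693979]
```

Request:
servo_tool --rotation '[[0,0,0.0016],[0,0,0.0016],[0,0,0.0016],[0,0,0.0016],[0,0,0.0016],[0,0,0.0016]]' --slide '[[-0.012,-0.022,-0.2],[-0.012,-0.022,-0.4],[-0.012,-0.022,-0.6],[-0.012,-0.022,-0.69],[-0.012,-0.022,-0.725],[-0.012,-0.022,-0.725]]' --grip '[0.3,0.3,0.3,0.3,0.3,0.3]'

```text
clock: 32.55
position: [505.4, -27.0, 58.4]
ee_rot: [1.0, -0.002, -0.0, 0.0]
contact_force: [0.9, -0.8, -3.0]
gripper_width: 64.2
grasp_force: 67.4
```

Request:
servo_tool --rotation '[[0,0,0],[0,0,0],[0,0,0]]' --slide '[[0,0,-0.01],[0,0,-0.018],[0,0,-0.018]]' --grip '[0.3,0.3,0.3]'

```text
clock: 32.92
position: [505.3, -27.1, 55.0]
ee_rot: [1.0, -0.002, 0.0, -0.0]
contact_force: [0.5, -0.9, -4.2]
gripper_width: 64.4
grasp_force: 67.4
```

Request:
servo_tool --rotation '[[0,0,0],[0,0,0],[0,0,0],[0,0,0]]' --slide '[[0,0,-0.008],[0,0,-0.012],[0,0,-0.013],[0,0,-0.013]]' --grip '[0.3,0.3,0.3,0.3]'

```text
clock: 33.42
position: [505.4, -27.1, 53.0]
ee_rot: [1.0, -0.002, 0.0, -0.0]
contact_force: [-2.7, 1.0, 5.0]
gripper_width: 64.4
grasp_force: 68.6
```

Request:
servo_tool --rotation '[[0,0,0],[0,0,0],[0,0,0],[0,0,0],[0,0,0],[0,0,0],[0,0,0],[0,0,0]]' --slide '[[0,0,0],[0,0,0],[0,0,0],[0,0,0.1],[0,0,0.4],[0,0,0.7],[0,0,0.8],[0,0,0.8]]' --grip '[0.83,0.83,0.83,0.83,0.83,0.83,0.83,0.83]'

```text
clock: 34.42
position: [506.0, -26.9, 213.9]
ee_rot: [1.0, -0.002, 0.002, -0.001]
contact_force: [0.4, -0.2, -0.7]
gripper_width: 78.1
grasp_force: 0.0
```

Run:
```python
from h import *
held('w13',64,84)
```

```text
tcp [506.  -26.9 213.9] [-179.93   -0.25   -0.24] w 78.1
px [ 242   95   82  192 3615] z 71.2 ctr [508.2 -29.4] [ 66.2 169.2] 89.93
```

Request:
servo_tool --rotation '[[0,0,0],[0,0,0.005],[0,0,0.01],[0,0,0.015],[0,0,0.015]]' --slide '[[0,0.25,0],[0,0.5,0],[0,0.75,0],[0.03,1,0],[0.03,1,0]]' --grip '[0.83,0.83,0.83,0.83,0.83]'

```text
clock: 35.1
position: [510.6, 175.4, 209.5]
ee_rot: [0.999, 0.047, -0.002, 0.001]
contact_force: [-1.2, -0.2, -0.3]
gripper_width: 78.1
grasp_force: 0.0
```

Request:
servo_tool --rotation '[[0,0,0],[0,0,0],[0,0,0],[0,0,0],[0,0,0]]' --slide '[[0,0.25,0],[0,0.5,0],[0,0.67,0],[0,0.67,0],[0,0.67,0]]' --grip '[0.83,0.83,0.83,0.83,0.83]'

```text
clock: 35.72
position: [510.7, 305.6, 210.7]
ee_rot: [0.999, 0.045, -0.001, 0.001]
contact_force: [0.6, -0.9, -0.3]
gripper_width: 78.0
grasp_force: 0.0
```

Run:
```python
from h import *
held('w14',58,78,win=(515,308))
```

```text
tcp [510.7 305.6 210.7] [1.7989e+02 1.5000e-01 5.1100e+00] w 78.0
px [ 237   91   81  192 3576] z 65.2 ctr [514.7 307.3] [169.6  66.2] 5.36
```

Request:
servo_tool --rotation '[[0,0,0],[0,0,0],[0,0,0],[0,0,0],[0,0,0],[0,0,0],[0,0,0]]' --slide '[[0.021,0.014,-0.2],[0.021,0.014,-0.4],[0.021,0.014,-0.6],[0.021,0.014,-0.75],[0.021,0.014,-0.81],[0.021,0.014,-0.835],[0.021,0.014,-0.835]]' --grip '[0.83,0.83,0.83,0.83,0.83,0.83,0.83]'

```text
clock: 36.65
position: [516.0, 309.9, 46.0]
ee_rot: [0.999, 0.045, 0.001, -0.0]
contact_force: [-0.3, -0.7, 0.5]
gripper_width: 78.1
grasp_force: 0.0
```

Request:
servo_tool --rotation '[[0,0,0],[0,0,0],[0,0,0],[0,0,0]]' --slide '[[0,0,0],[0,0,0],[0,0,0],[0,0,0]]' --grip '[0.3,0.3,0.3,0.3]'

```text
clock: 37.15
position: [516.2, 310.3, 46.9]
ee_rot: [0.999, 0.045, 0.001, -0.001]
contact_force: [-1.6, -1.3, 6.3]
gripper_width: 64.4
grasp_force: 68.3
```

Request:
servo_tool --rotation '[[0,0,0],[0,0,0],[0,0,0],[0,0,0],[0,0,0],[0,0,0]]' --slide '[[0,0,0.05],[0,0,0.15],[0,0,0.3],[0,0,0.5],[0,0,0.6],[0,0,0.6]]' --grip '[0.3,0.3,0.3,0.3,0.3,0.3]'

```text
clock: 37.9
position: [515.7, 310.3, 166.8]
ee_rot: [0.999, 0.045, 0.001, -0.001]
contact_force: [0.1, -0.1, -2.9]
gripper_width: 64.7
grasp_force: 67.4
```

Request:
servo_tool --rotation '[[0,0,0],[0,0,0],[0,0,-0.006],[0,0,-0.006],[0,0,-0.006],[0,0,-0.006]]' --slide '[[0,-0.2,0],[-0.02,-0.45,0],[-0.05,-0.7,0],[-0.05,-0.9,0],[-0.05,-1,0],[-0.05,-1,0]]' --grip '[0.3,0.3,0.3,0.3,0.3,0.3]'

```text
clock: 38.65
position: [504.8, 108.6, 164.2]
ee_rot: [1.0, 0.025, -0.001, 0.0]
contact_force: [-0.2, -0.7, -2.1]
gripper_width: 64.3
grasp_force: 67.5
```

Request:
servo_tool --rotation '[[0,0,0],[0,0,0],[0,0,0],[0,0,0]]' --slide '[[0,-0.1,0],[0,-0.23,0],[0,-0.23,0],[0,-0.23,0]]' --grip '[0.3,0.3,0.3,0.3]'

```text
clock: 39.15
position: [505.6, 64.1, 165.0]
ee_rot: [1.0, 0.026, 0.0, -0.0]
contact_force: [0.6, 1.5, -3.4]
gripper_width: 63.9
grasp_force: 67.5
```

Run:
```python
from h import *
def corners(w,st,d):
    C=cloud(d,st);Z=C[...,2]; r0=st['position'][2]+24
    ok=(abs(Z-r0)<9)&(d['depth']>0); ok[:, :170]=0; ok[:,390:]=0; ok[250:]=0
    row=np.where(ok[:,230:330].sum(1)>60)[0][0]; cols=np.where(ok[row+3])[0]; z=np.median(Z[row+3:row+8,220:340])+.7
    P=onplane(d,[[cols[0]-.5,row-.5],[cols[-1]+.5,row-.5]],z,st);v=P[1]-P[0];yaw=np.arctan2(-v[0],v[1]);c=P.mean(0)[:2]+85*np.array([np.cos(yaw),np.sin(yaw)])
    print(w,row,cols[0],cols[-1],'rim-tcp',z-st['position'][2],np.degrees(yaw),np.linalg.norm(v),c,'tcp',st['position'],R.from_quat(st['ee_rot']).as_euler('xyz',degrees=True)[2])
corners('w12',*pickle.load(open('pics/w12.pkl','rb')))
corners('w15',*shot('wrist','w15'))
```

```text
w12 57 184 377 rim-tcp 19.678088772618565 178.9997209570536 64.87980940293397 [508.65038961 -23.74889792] tcp [506.82754933 -22.7711951  202.08678396] -0.9578213934051759
w15 69 186 376 rim-tcp 19.384274011283026 -177.03606430690425 64.70827344738598 [503.66459586  62.88438506] tcp [505.55200325  64.09989881 164.97686429] 3.011346011950917
```

Request:
servo_tool --rotation '[[0,0,0],[0,0,0],[0,0,0],[0,0,0],[0,0,0],[0,0,0]]' --slide '[[0,0,-0.15],[0,0,-0.35],[0,0,-0.47],[0,0,-0.52],[0,0,-0.545],[0,0,-0.545]]' --grip '[0.3,0.3,0.3,0.3,0.3,0.3]'

```text
clock: 39.95
position: [505.9, 64.1, 56.6]
ee_rot: [1.0, 0.026, 0.001, -0.0]
contact_force: [0.6, -0.4, -1.3]
gripper_width: 64.2
grasp_force: 67.4
```

Request:
servo_tool --rotation '[[0,0,0],[0,0,0],[0,0,0]]' --slide '[[0,0,-0.008],[0,0,-0.015],[0,0,-0.015]]' --grip '[0.3,0.3,0.3]'

```text
clock: 40.33
position: [505.4, 63.7, 53.3]
ee_rot: [1.0, 0.026, 0.0, -0.0]
contact_force: [0.3, -0.8, -2.3]
gripper_width: 64.4
grasp_force: 67.4
```

Request:
servo_tool --rotation '[[0,0,0],[0,0,0],[0,0,0]]' --slide '[[0,0,-0.006],[0,0,-0.009],[0,0,-0.009]]' --grip '[0.3,0.3,0.3]'

```text
clock: 40.7
position: [505.5, 63.7, 52.8]
ee_rot: [1.0, 0.026, 0.0, -0.0]
contact_force: [-2.9, -0.7, 8.8]
gripper_width: 64.1
grasp_force: 68.8
```

Request:
servo_tool --rotation '[[0,0,0],[0,0,0],[0,0,0],[0,0,0],[0,0,0],[0,0,0],[0,0,0],[0,0,0]]' --slide '[[0,0,0],[0,0,0],[0,0,0],[0,0,0.1],[0,0,0.4],[0,0,0.7],[0,0,1],[0,0,1]]' --grip '[0.83,0.83,0.83,0.83,0.83,0.83,0.83,0.83]'

```text
clock: 41.7
position: [508.1, 64.5, 256.9]
ee_rot: [1.0, 0.026, 0.006, -0.002]
contact_force: [-0.1, 0.1, -1.5]
gripper_width: 77.8
grasp_force: 0.0
```

Request:
servo_tool --rotation '[[0,0,0],[0,0,0],[0,0,0],[0,0,0]]' --slide '[[-0.3,0,0.2],[-0.5,0,0.4],[-0.5,0,0.4],[-0.5,0,0.4]]' --grip '[0.83,0.83,0.83,0.83]'

```text
clock: 42.2
position: [404.9, 63.8, 330.6]
ee_rot: [1.0, 0.026, -0.0, -0.0]
contact_force: [-0.4, -0.1, -0.7]
gripper_width: 78.4
grasp_force: 0.0
```

Run:
```python
from h import *
for w in((504,63),(506,-28)): held('w16',64,84,win=w)
st,d=shot('scene','s2')
a,b=pickle.load(open('pics/scene0.pkl','rb'))
o=np.hstack([b['image'][160:290,200:400],d['image'][160:290,200:400]]);cv2.imwrite('pics/cmp.png',cv2.resize(o,None,fx=2,fy=2)[...,::-1])
```

```text
tcp [404.9  63.8 330.6] [-1.7998e+02  5.0000e-02  3.0100e+00] w 78.4
px [ 256    6   62  160 2308] z 71.3 ctr [504.   61.8] [168.5  66.1] 3.13
tcp [405.1  63.7 329.9] [1.7997e+02 1.4000e-01 2.9900e+00] w 78.1
px [ 331    4   77  164 2502] z 71.3 ctr [508.2 -29.6] [ 66.8 170. ] 89.92
```

View pics/cmp.png

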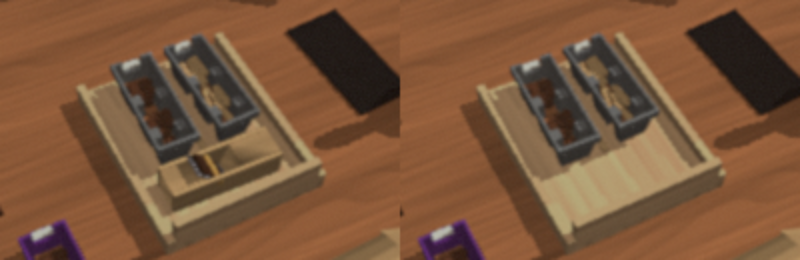

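The before and after views match: both bins are back within about 3 mm, cards to the front, and the plane is gone from the till. Handing in.

```bash
python3 -c "
from bench import job_done
print(job_done())"
```

```text
the job is handed in; nothing more can be done
None
```

The job is handed in, with no verdict returned: by my camera measurements the plane is flat in its tray about 1 mm off centre, both bins are back within about 3 mm facing the same way, and the arm never went near the mallet or glue bottle.

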